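Brush out the photometer well and hold its spring shutter open at the index

ROBOT

A 7-joint arm with a two-finger parallel gripper is mounted at the origin on a cart in front of the work surface, level with it; the furniture and walls round the work are solid. World frame = base frame: x ahead of the robot, y to its left, z up, the work surface at z = 0. Lengths are in m, angles in degrees, forces in N, time in s.
With the tool pointing down it reaches from about 0.425 to 0.975 m from the base axis. Payload 16.7 kg.
Tool frame: the origin (TCP) lies between the finger pads, 19 mm behind the fingertips; this is the grasp point; z points along the fingers, y is the line along which they close (so a half turn about z gives the same grasp; the last joint's range is limited). The gripper opens to 85 mm and grips with 20 to 120 N. Pads are 22 mm wide; open, the fingers measure 114 mm over their backs; the gripper's body (76 mm by 85 mm) begins 54 mm behind the grasp point. The pads swing forward as they close: fully open they stand 13 mm farther back than shut.
Start: joints at [59.559, 24.414, 4.234, 92.017, -1.954, 63.644, -3.845], TCP at [0.251, -0.626, 0.25] pointing down, gripper open.
Joint ranges: [-163.25, 163.25], [-28.42, 122.38], [-70.27, 78.77], [12.13, 141.07], [-58.53, 238.53], [9.26, 117.41], [-156.51, 156.51]. Speed limits (degrees/s): [108.29, 108.29, 136.94, 136.94, 172.46, 172.46, 172.46].

INTERFACE

Orientations are given as a 3x3 rotation matrix whose columns are the frame's x, y, z axes.
In Python, from plant import env, fingers, ik, read_state, optics, close_job gives the robot as it stands. The module is installed in compiled form; this text tells all that it offers. Calls block until the motion is done:
- env.move_ptp(position, orientation): joint-space move of the TCP to a pose.
- env.move_straight(position, velocity=0.15, orientation=None): straight line of the TCP; orientation=None keeps the orientation; velocity is the mean speed in m/s.
- env.set_joints(angles): joint-space move.
- fingers.command_gripper(opening, f_grip=None): opening from 0.0 (shut) to 1.0 (fully open); f_grip is the grip in N (None keeps the last); returns when the fingers have stopped.
- env.sleep(seconds).
- ik(position, orientation): joint angles nearest the present ones, or None.
- read_state(): the state.
- optics.grab_frame(name): name is "side" or "top"; returns the picture (384x512x3 uint8, blue, green, red); there is no depth.
- optics.camera_info(name): a dict with "fx", "fy", "cx", "cy" (pixels), "world_from_camera" (4x4, takes a point from camera to world coordinates). Camera axes: x right, y up, looking along -z (the intrinsics and any distortion apply to the point x, -y, -z); pixel columns grow to the right and rows downward; lengths in m; the calibration is good to about 2 mm. A picture is of the moment at which its call begins. camera_info takes no time and is no camera call.
A pose or a line that the arm cannot do raises env.IKError and nothing moves.
- close_job(): hands the job in; it is judged then, once.
The state is a dict: "clock": time; "joint_positions": joint angles; "joint_velocities": joint speeds; "tau": joint torques, N m; "ee_pos": TCP position; "tcp_rot": TCP orientation; "contact_force": force on the tool from outside, world axes, zero at the start; "ft_torque": the same for the moment, N m; "width": opening from 0.0 (shut) to 1.0 (fully open); "grip_force": force on a finger pad.
Only numpy, scipy, OpenCV 4.12 (cv2) and the standard library are available. Lean on these libraries where they do the work, as an engineer would, in place of code of your own. Each camera call takes 0.05 s, during which the arm holds its last target. There are 200 camera calls.

TASK

Get the bench photometer ready for its empty-well reading: take the round brush out of its steel pot, scrub the sample well with at least two full strokes that reach the floor of the well, then stand the brush back head-down in its pot and let go of it. Then grip the black bow of the spring-return shutter, pull it out until its pointer stands at the red index, and keep it there: the program finishes while the gripper still holds the bow at the mark, because the shutter snaps shut when released. Leave the red index as it is set and do not disturb the other things on the table.

Things in the scene. Friction and masses are not known exactly. Their poses are not given: they have to be found in the camera images.
- photometer: Bench reflectance photometer, fixed: white housing on a grey base; origin on the table under it, z up, -x is its front, the way the shutter bow is pulled. Housing x -75 to +93, y -60 to +60; aluminium deck 79 high, electronics with display at the back (x from +37) 90 high. In front a grey foot with the scale, 136 wide, 9 high, out to x = -187.
- well_rim (a point): Centre of the mouth of the round sample well, 82 above the table; the dark steel rim stands 3.5 above the deck; bore 48 in diameter, straight, vertical, 60 deep.
- well_floor (a point): Centre of the flat floor of the well, 60 below the rim, 22 above the table.
- shutter_bow: Pull bow of the shutter, sliding along the photometer's x. Black round cross bar 12 in diameter, 88 long along y, axis 58 above the table, on two 8 mm rods at its ends (80 clear between). Shut, its axis is 45 in front of the white housing. Origin: middle of the bar. A spring pulls it shut: 5 N shut, plus 1 N per 10 mm; travel 60 mm; it never stays out by itself.
- bow_grip (a point): Middle of the bow's cross bar (same as the bow's origin): place to grip from above, one finger in front of the bar, one behind it, closing along the photometer's x.
- pointer (a point): Lower end of the black pointer on the bow's left rod (photometer y = +44), 14 above the table; it moves with the bow over the scale.
- index_mark (a point): Tip of the red index rider (12 x 14 x 9) on the foot, left of the pointer's track, 24 to 44 mm in front of the pointer's shut position. The shutter is right when the pointer is level with this tip, measured along the photometer's x. The rider could be pushed along its groove (friction 2 N) but must stay as set.
- brush: Well brush, 199 long, 70 g, standing head-down: cream bristle head 36 in diameter and 48 long (its bristle tips look 43 wide and give way), 7 mm steel stem, blue handle 16 in diameter from 122 to 182 above the head's end. Origin at the centre of the flat end of the head, z points up along the handle.
- brush_grip (a point): Point on the brush's axis in the blue handle, 155 above the flat end of the head: place to grip, from above with the tool pointing down.
- brush_pot: Weighted steel pot of the brush, fixed: 68 outside diameter, 46 high, 59 inside, flat inner floor 6 above the table. Origin on the table under its centre. A tall microscope stands left of the photometer and a computer tower left of that: swing the arm past them close to the robot, about 0.37 m from its axis.
- sample_green: Green mounted sample, cylinder 32 in diameter, 21 high; bystander, origin under its centre.
- sample_black: Black mounted sample, cylinder 30 in diameter, 16 high; bystander.
- loupe: Black loupe, 37 in diameter, 33 high; bystander.
- dropper_bottle: Brown dropper bottle with black top, 37 in diameter, 94 high; bystander.
- pen_3: Green pencil lying on the table, 123 long; bystander.
- screwdriver: Red-handled screwdriver lying on the table, 174 long; bystander.
- scissors_1: Blue-handled scissors lying on the table, 199 long; bystander.

How it is judged:
By the outcome, as a careful person would: the job done as asked, in the order asked, and still so for the second after the job is handed in, while the arm keeps its last pose, push and grip.
It also fails if it takes over 72 s, if anything falls off the work surface, if the arm or the gripper's body presses on something with over 40 N, if the wrist force passes 120 N, or if a joint passes its speed limit or range.

## Working session

There is one attempt and no reset: what is moved stays moved. The work goes in short steps, each a Python script; the robot and the scene stay as the last script left them, time stands still between calls to the robot, and variables do not carry over. Pictures are saved under pics/ and viewed, at most 10 in all, crops included, and the job is handed in when it is done.

```bash
mkdir -p pics
python3 - <<'E'
from plant import env, optics, read_state
import cv2, numpy as np
np.set_printoptions(precision=4,suppress=True)
for n in("side","top"):
    cv2.imwrite(f"pics/{n}0.png",cv2.resize(optics.grab_frame(n),(800,600),interpolation=cv2.INTER_CUBIC))
    i=optics.camera_info(n);print(n,i)
s=read_state();print(s["clock"],s["ee_pos"],s["tcp_rot"])
E
```

```text
side {'fx': 381.7679689457122, 'fy': 381.7679689457122, 'cx': 260.68107076853175, 'cy': 190.02890580338112, 'world_from_camera': array([[-0.8686,  0.1934, -0.4563,  0.0356],
       [-0.4956, -0.3345,  0.8016,  0.7822],
       [ 0.0024,  0.9223,  0.3864,  0.606 ],
       [ 0.    ,  0.    ,  0.    ,  1.    ]])}
top {'fx': 381.9000437474348, 'fy': 381.9000437474348, 'cx': 253.66168343534216, 'cy': 194.31289992877757, 'world_from_camera': array([[ 0.0301,  0.9833, -0.1795,  0.3961],
       [-0.9995,  0.0309,  0.0017, -0.2243],
       [ 0.0072,  0.1794,  0.9838,  1.2873],
       [ 0.    ,  0.    ,  0.    ,  1.    ]])}
0.1 [ 0.2514 -0.6261  0.2494] [[ 0.928   0.3726 -0.0005]
 [ 0.3726 -0.928   0.0011]
 [-0.0001 -0.0012 -1.    ]]
```

View pics/side0.png

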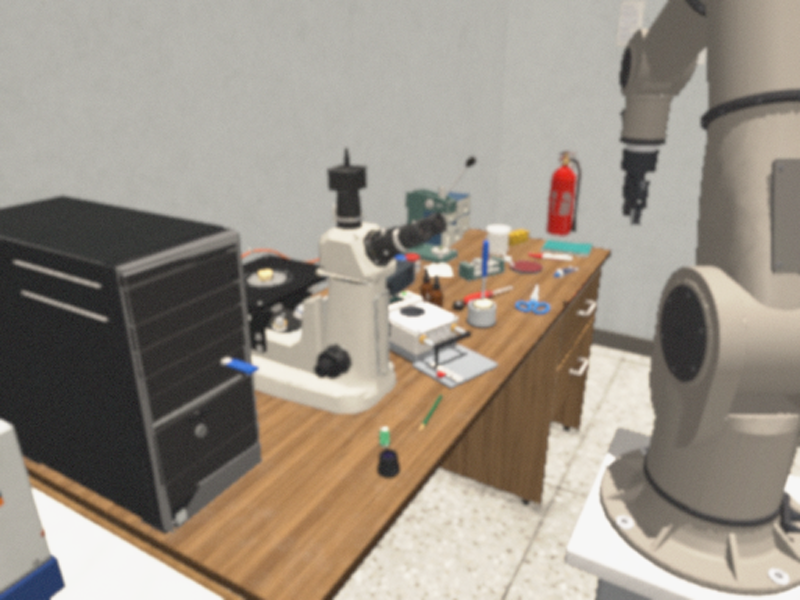

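View pics/top0.png

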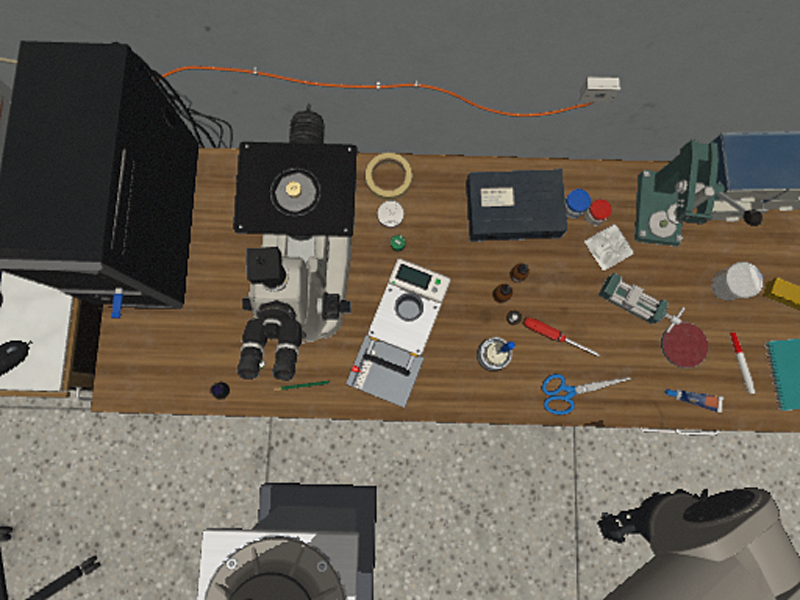

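The top view shows the photometer at about (405,320), front pointing down and slightly left, with the brush in its pot at (497,350). In the side view the brush handle is at (486,258), the pot at (482,312) and the bow at (445,345). I'll zoom in on both.

```bash
cat > h.py <<'E'
from plant import env, fingers, ik, read_state, optics, close_job
import cv2, numpy as np
from scipy.optimize import least_squares
np.set_printoptions(precision=4,suppress=True)
def proj(n,P):
    i=optics.camera_info(n);T=np.linalg.inv(i["world_from_camera"]);p=np.atleast_2d(P)@T[:3,:3].T+T[:3,3]
    return np.c_[i["cx"]+i["fx"]*p[:,0]/-p[:,2], i["cy"]+i["fy"]*-p[:,1]/-p[:,2]]
def at_z(n,uv,z):
    i=optics.camera_info(n);T=i["world_from_camera"];d=T[:3,:3]@[(uv[0]-i["cx"])/i["fx"],-(uv[1]-i["cy"])/i["fy"],-1]
    return T[:3,3]+d*(z-T[2,3])/d[2]
def tri(ut,us):
    return least_squares(lambda X:np.r_[proj("top",X)[0]-ut,proj("side",X)[0]-us],[.6,-.3,.1])
def crop(n,x0,y0,w,h,k,fn,N=5):
    f=np.mean([optics.grab_frame(n) for _ in range(N)],0).astype(np.uint8)[y0:y0+h,x0:x0+w]
    f=cv2.resize(f,None,fx=k,fy=k,interpolation=cv2.INTER_CUBIC)
    for g in range(-x0%10,w,10): cv2.putText(f,str(x0+g),(g*k,8),0,.3,(0,0,255));cv2.line(f,(int((g+.5)*k),10),(int((g+.5)*k),16),(0,0,255))
    for g in range(-y0%10,h,10): cv2.putText(f,str(y0+g),(0,int((g+.5)*k)+3),0,.3,(0,0,255))
    cv2.imwrite("pics/"+fn,f)
E
python3 -c "
from h import *
crop('top',216,160,120,105,6,'t1.png'); crop('side',236,148,86,100,6,'s1.png')"
```

```text
(no output)
```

View pics/t1.png

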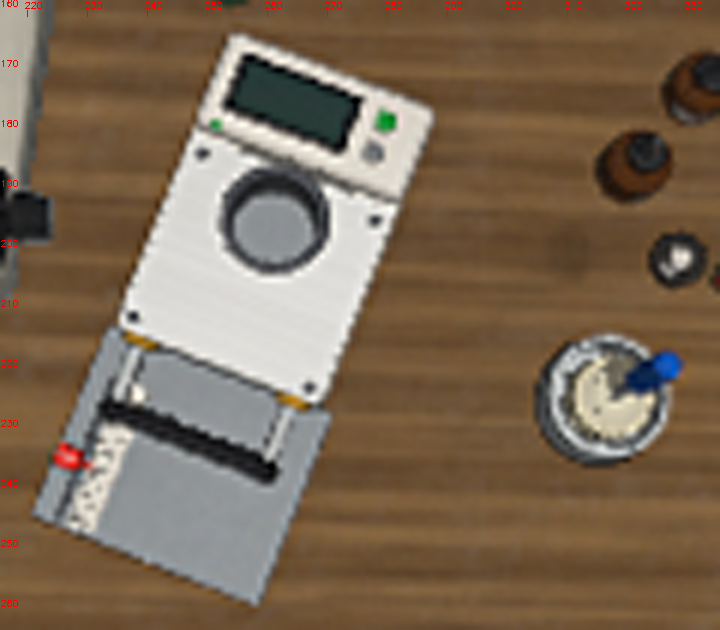

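View pics/s1.png

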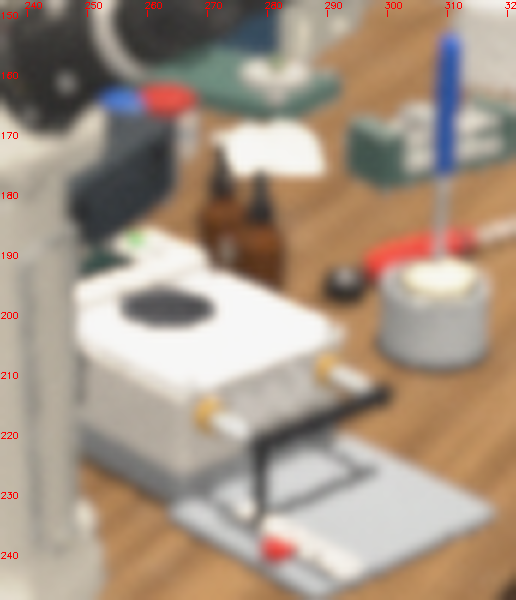

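The crops show these positions, in crop pixels (6x).

**Top view**
- Well mouth: (275,220).
- Bow: (103,409) to (272,472).
- Red tip: (92,463).
- Pot rim: (603,398).
- Brush handle top: (670,360).

**Side view**
- Bow: (258,442) to (388,393).
- Pointer tip: (260,528).
- Brush handle: (443,172) to (451,38).
- Pot rim: (433,290).

Next I fit the poses from both views.

```bash
cat > fit.py <<'E'
from h import *
t=lambda *p:np.array(p)/6+[215.58,159.58]; s=lambda *p:np.array(p)/6+[235.58,147.58]
F=[('top',(93,60,90),t(232,34)),('top',(93,-60,90),t(434,110)),('top',(-75,-60,79),t(324,403)),('top',(-75,60,79),t(121,322)),
('top',(-187,68,9),t(33,514)),('top',(-187,-68,9),t(257,604)),('top',(-120,44,58),t(103,409)),('top',(-120,-44,58),t(272,472)),
('side',(-120,44,58),s(258,442)),('side',(-120,-44,58),s(388,393)),('side',(-75,-60,79),s(343,330)),('side',(-187,-68,9),s(495,512)),('side',(-187,68,9),s(318,598))]
def W(q,P): c,n=np.cos(q[2]),np.sin(q[2]); P=np.array(P)/1000; return np.array([q[0]+c*P[0]-n*P[1],q[1]+n*P[0]+c*P[1],P[2]+q[3]])
r=least_squares(lambda q:np.ravel([proj(n,W(q,P))[0]-u for n,P,u in F]),[.7,-.2,-.3,0],loss='soft_l1')
q=r.x;print('photometer',q,np.degrees(q[2]))
for n,P,u in F: print(n,P,proj(n,W(q,P))[0]-u)
def L(X): # world->photometer mm
    d=X-np.array([q[0],q[1],q[3]]);c,n=np.cos(q[2]),np.sin(q[2]);return 1000*np.array([c*d[0]+n*d[1],-n*d[0]+c*d[1],d[2]])
def show(nm,a,b):
    r=tri(a,b);print(nm,r.x,'loc',L(r.x),'res',r.fun)
show('bowL',t(103,409),s(258,442));show('bowR',t(272,472),s(388,393))
show('well',t(275,220),s(167,307));print('well by z',L(at_z('top',t(275,220),.082)),at_z('top',t(275,220),.082))
show('redtip',t(92,463),s(295,547))
for z in(.009,.014,.018):print('tip top',z,L(at_z('top',t(92,463),z)),'side',L(at_z('side',s(295,547),z)))
print('pointer side z14',L(at_z('side',s(260,528),.014)))
show('potrim',t(603,398),s(433,290));print(at_z('top',t(603,398),.046),at_z('side',s(433,290),.046))
show('handletop',t(670,360),s(451,40));show('handlelow',t(630,385),s(443,172))
print(proj('top',[q[0],q[1],0]))
E
python3 fit.py
```

```text
photometer [ 0.6063 -0.2497 -0.3481 -0.0037] -19.94692163309516
top (93, 60, 90) [-0.108  -0.9157]
top (93, -60, 90) [ 0.8103 -0.1909]
top (-75, -60, 79) [ 0.1075 -0.347 ]
top (-75, 60, 79) [-1.0319 -0.7172]
top (-187, 68, 9) [-0.4246  0.1984]
top (-187, -68, 9) [0.2371 0.5143]
top (-120, 44, 58) [1.5646 0.3124]
top (-120, -44, 58) [-1.2494 -0.0657]
side (-120, 44, 58) [0.8727 0.8048]
side (-120, -44, 58) [-0.9838  0.8991]
side (-75, -60, 79) [ 0.4628 -0.1921]
side (-187, -68, 9) [ 0.7363 -0.3192]
side (-187, 68, 9) [-0.1273 -0.3964]
bowL [ 0.509  -0.1625  0.0591] loc [-121.1797   48.7779   62.8612] res [-0.0143 -0.0361  0.0371  0.0052]
bowR [ 0.4777 -0.2543  0.056 ] loc [-119.3114  -48.2341   59.7338] res [ 0.0684  0.1881 -0.2024 -0.0215]
well [ 0.612  -0.2512  0.0781] loc [ 5.9332  0.5232 81.8761] res [-0.1019 -0.238   0.2691  0.0465]
well by z [ 4.6576 -0.2181 85.7276] [ 0.6106 -0.2514  0.082 ]
redtip [ 0.483  -0.1552  0.0081] loc [-148.0782   46.7613   11.8603] res [ 0.0395  0.1028 -0.1019 -0.0129]
tip top 0.009 [-147.8502   46.9489   12.7276] side [-149.4136   47.6314   12.7276]
tip top 0.014 [-148.0783   46.578    17.7276] side [-155.6033   53.7252   17.7276]
tip top 0.018 [-148.2609   46.2813   21.7276] side [-160.5551   58.6002   21.7276]
pointer side z14 [-129.6326   54.089    17.7276]
potrim [ 0.5258 -0.434   0.0384] loc [ -12.7488 -200.762    42.1125] res [-0.0632 -0.1789  0.2142  0.0204]
[ 0.5244 -0.4329  0.046 ] [ 0.52   -0.4175  0.046 ]
handletop [ 0.5273 -0.4396  0.1983] loc [  -9.4727 -205.5256  201.9933] res [ 0.0782  0.2197 -0.2889 -0.0283]
handlelow [ 0.5244 -0.4349  0.1164] loc [ -13.7332 -202.0594  120.1485] res [-0.0199 -0.0563  0.0703  0.0067]
[[260.2015 201.6588]]
```

Reconstructed heights are within about 4 mm of the stated ones. The well is at (0.611,-0.251) and the brush grip near (0.526,-0.437,0.161). Next I approach and grip the brush.

```bash
cat >> h.py <<'E'
YAW=np.radians(-19.95); ex=np.array([np.cos(YAW),np.sin(YAW),0]); ey=np.array([-ex[1],ex[0],0])
def R(s=1): y=s*ex; z=np.array([0,0,-1.]); return np.c_[np.cross(y,z),y,z]
E
python3 - <<'E'
from h import *
for s in(1,-1):
    for p in([.526,-.437,.30],[.526,-.437,.161],[.611,-.251,.28],[.611,-.251,.177],[.49,-.208,.058],[.46,-.198,.058]):
        print(s,p,ik(p,R(s)))
E
```

```text
1 [0.526, -0.437, 0.3] [ 41.6582  23.6036 -10.149   86.7648   4.3057  70.0134  10.9186]
1 [0.526, -0.437, 0.161] [41.5294 30.2468 -9.9855 94.566   6.0682 55.7164  9.5043]
1 [0.611, -0.251, 0.28] [ 27.2002  22.425  -13.9842  91.2221   5.7451  67.058   -7.9595]
1 [0.611, -0.251, 0.177] [ 27.3049  27.6389 -14.2272  96.9586   7.8693  56.3798  -9.6805]
1 [0.49, -0.208, 0.058] [ 29.9797  26.9536 -16.9677 117.844   12.727   36.901  -15.4229]
1 [0.46, -0.198, 0.058] [ 30.2803  24.7851 -17.1376 121.7981  12.4281  35.0285 -15.5391]
-1 [0.526, -0.437, 0.3] [  -7.557    39.7776   69.2664   89.8296  -37.8798   77.0429 -133.8352]
-1 [0.526, -0.437, 0.161] [  15.9129   32.1081   26.0609   96.309   -16.4776   55.4122 -152.0038]
-1 [0.611, -0.251, 0.28] [ -27.023    38.4769   69.3661   94.4757  -37.3361   73.7587 -150.6172]
-1 [0.611, -0.251, 0.177] [ -26.1239   47.2355   69.0061  100.2047  -47.7932   67.7186 -142.8603]
-1 [0.49, -0.208, 0.058] [ -26.6622   41.7601   57.9721  120.9803  -50.9706   46.6235 -136.3234]
-1 [0.46, -0.198, 0.058] [ -27.9076   39.1394   58.0459  124.9364  -50.3064   44.1082 -135.8023]
```

Run:
```python
from h import *
env.move_ptp([.526,-.437,.30],R()); print(read_state()["clock"])
env.move_straight([.526,-.437,.163],.15)
fingers.command_gripper(0.0,40); s=read_state(); print(s["clock"],s["width"],s["grip_force"],s["contact_force"])
env.move_straight([.526,-.437,.29],.15)
s=read_state(); print(s["clock"],s["width"],s["grip_force"],s["contact_force"],s["ee_pos"])
T=np.mean([optics.grab_frame('top') for _ in range(5)],0).astype(np.uint8)[180:260,280:360];S=np.mean([optics.grab_frame('side') for _ in range(5)],0).astype(np.uint8)[110:210,270:350]
z=lambda f:cv2.resize(f,None,fx=5,fy=5,interpolation=cv2.INTER_CUBIC)
C=np.zeros((500,800,3),np.uint8);C[:400,:400]=z(T);C[:,400:]=z(S);cv2.imwrite("pics/g1.png",C)
print(proj('top',[.526,-.437,.135]),proj('side',[[.526,-.437,.135],[.526,-.437,.183],[.526,-.437,.257]]))
```

```text
1.875
3.5833 0.1734104689884041 38.98351192474365 [-0.8158 -0.446   3.9842]
4.5833 0.17955866742278934 38.93589109182358 [-0.2869  0.2682 -1.2539] [ 0.5256 -0.4367  0.2889]
[[322.3517 222.5638]] [[309.5786 171.1988]
 [310.2752 158.5558]
 [311.387  138.3767]]
```

View pics/g1.png

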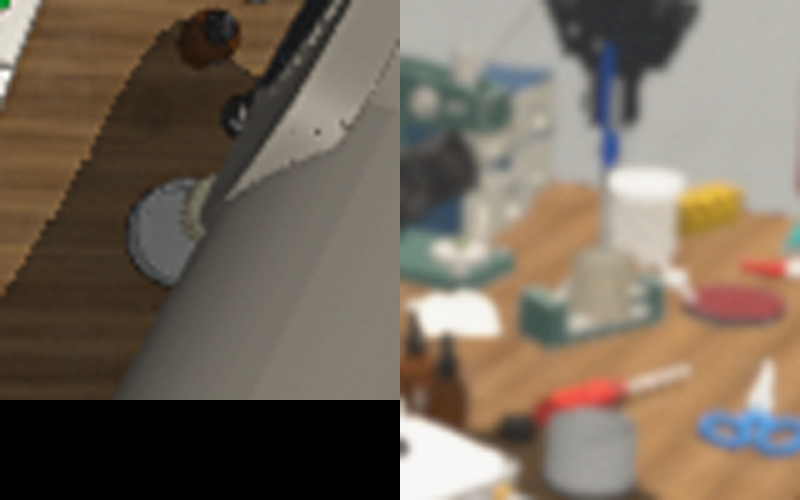

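The brush is held upright: in the side crop the head's end is at (600,318), within 1 px laterally of where it should be. The pot is empty at (590,450). Next, the well, descending under force watch.

```bash
cat >> h.py <<'E'
def st(m=""):
    s=read_state(); print(m,round(s["clock"],2),"w%.3f g%.0f"%(s["width"],s["grip_force"]),s["contact_force"],s["ee_pos"]);return s
E
python3 - <<'E'
from h import *
w=[.611,-.2513]
env.move_straight([*w,.29],.2); st()
env.move_straight([*w,.245],.1); st()
for z in (.235,.22,.20,.187,.183,.180,.178,.176,.174):
    env.move_straight([*w,z],.06); s=st(z)
    if np.linalg.norm(s["contact_force"]-[0,0,-1.3])>8: break
E
```

```text
6.26 w0.179 g39 [-0.6147 -1.2801 -1.1214] [ 0.6104 -0.2527  0.2899]
 6.86 w0.176 g39 [ 0.9406  0.7486 -0.0104] [ 0.6111 -0.2515  0.2452]
0.235 7.17 w0.176 g39 [ 0.3022 -0.4243 -0.7082] [ 0.6108 -0.2512  0.2347]
0.22 7.58 w0.174 g39 [-0.571   0.0417 -0.5161] [ 0.6108 -0.2512  0.2195]
0.2 8.06 w0.174 g39 [ 0.0641 -0.9795  0.0619] [ 0.6109 -0.2512  0.1996]
0.187 8.43 w0.177 g39 [ 0.0681  0.8141 -1.61  ] [ 0.6108 -0.2512  0.1865]
0.183 8.68 w0.177 g39 [0.4252 0.3168 1.8122] [ 0.6113 -0.2514  0.1832]
0.18 8.93 w0.178 g43 [-3.91    0.7116 25.1682] [ 0.6124 -0.2517  0.1827]
```

Floor contact at TCP z≈0.183 matches the expected depth. Now full strokes.

Run:
```python
from h import *
w=[.611,-.2513]
for k in range(3):
    env.move_straight([*w,.24],.12); st("up")
    env.move_straight([*w,.190],.12); env.move_straight([*w,.181],.06); env.sleep(.1); st("floor")
env.move_straight([*w,.31],.15); st()
p=[.5244,-.4329]
env.move_straight([*p,.31],.2); env.sleep(.2); st()
S=np.mean([optics.grab_frame('side') for _ in range(5)],0).astype(np.uint8)[110:210,270:350]
T=np.mean([optics.grab_frame('top') for _ in range(5)],0).astype(np.uint8)[180:260,280:360]
z=lambda f:cv2.resize(f,None,fx=5,fy=5,interpolation=cv2.INTER_CUBIC)
C=np.zeros((500,800,3),np.uint8);C[:400,:400]=z(T);C[:,400:]=z(S);cv2.imwrite("pics/g2.png",C)
print(proj('side',[[*p,.15],[*p,.198],[*p,.27]]),proj('top',[*p,.15]))
```

```text
up 9.57 w0.176 g39 [ 0.55   -0.2379 -1.1129] [ 0.6106 -0.2512  0.2392]
floor 10.54 w0.173 g40 [ 1.6021 -0.2189  6.067 ] [ 0.6119 -0.2515  0.182 ]
up 11.18 w0.172 g39 [-0.2641 -0.0957 -2.3166] [ 0.6107 -0.2512  0.2395]
floor 12.15 w0.176 g40 [1.4551 0.0924 3.507 ] [ 0.6115 -0.2514  0.1815]
up 12.79 w0.178 g39 [ 0.8056 -0.1184 -1.9648] [ 0.6106 -0.2512  0.2394]
floor 13.76 w0.173 g39 [1.4184 0.2158 2.6737] [ 0.6113 -0.2514  0.1814]
 14.77 w0.173 g39 [ 0.5275 -0.3527 -2.0702] [ 0.6106 -0.2512  0.3089]
 16.12 w0.171 g39 [-0.9698  0.5069 -0.1835] [ 0.525  -0.4319  0.3101]
[[309.7594 167.6852]
 [310.4635 154.9025]
 [311.5566 135.0585]] [[321.9068 222.5199]]
```

View pics/g2.png

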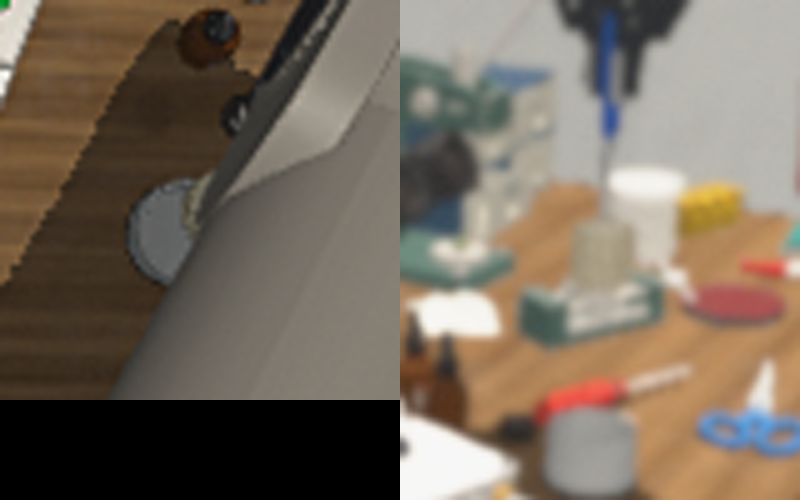

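The brush is still upright (head end at (602,290) in the side crop) and over the pot. Now I set it down.

Run:
```python
from h import *
p=[.5244,-.4329]
env.move_straight([*p,.20],.15); s=st()
env.move_straight([*p,.171],.08); s=st()
for z in (.169,.167,.166,.165,.164,.163):
    env.move_straight([*p,z],.04); s=st(z)
    if s["contact_force"][2]>3.5: break
fingers.command_gripper(.6); st("open"); fingers.command_gripper(1.0)
env.move_straight([*p,.31],.15); st()
env.move_straight([.46,-.30,.31],.25); st()
T=np.mean([optics.grab_frame('top') for _ in range(5)],0).astype(np.uint8)[180:260,280:360];S=np.mean([optics.grab_frame('side') for _ in range(5)],0).astype(np.uint8)[130:230,270:350]
z=lambda f:cv2.resize(f,None,fx=5,fy=5,interpolation=cv2.INTER_CUBIC)
C=np.zeros((500,800,3),np.uint8);C[:400,:400]=z(T);C[:,400:]=z(S);cv2.imwrite("pics/g3.png",C)
```

```text
17.51 w0.175 g39 [-0.1477  0.355  -0.6151] [ 0.5249 -0.4332  0.201 ]
 18.02 w0.173 g39 [-0.2655 -0.672  -1.4198] [ 0.5242 -0.4328  0.1705]
0.169 18.27 w0.179 g39 [-0.3778  0.3255 -0.6229] [ 0.5245 -0.4329  0.1692]
0.167 18.52 w0.178 g39 [-0.8002  0.4424 -0.5904] [ 0.5244 -0.4329  0.167 ]
0.166 18.77 w0.172 g39 [-0.3423  0.2797 -1.345 ] [ 0.5244 -0.4329  0.166 ]
0.165 19.02 w0.175 g39 [ 0.0794 -0.5063 -1.1793] [ 0.5244 -0.4329  0.1649]
0.164 19.27 w0.176 g39 [-0.5816 -0.5332 -0.0183] [ 0.5244 -0.4329  0.1639]
0.163 19.52 w0.175 g39 [ 0.1684  0.2625 -1.2862] [ 0.5244 -0.4329  0.1629]
open 19.96 w0.596 g0 [-0.2534 -0.1416  0.0342] [ 0.5244 -0.4329  0.163 ]
 21.53 w1.004 g0 [-0.6643  0.6689 -0.8145] [ 0.5241 -0.4326  0.3089]
 22.27 w0.998 g0 [-0.0385  0.2476 -0.2349] [ 0.46   -0.3004  0.3099]
```

View pics/g3.png

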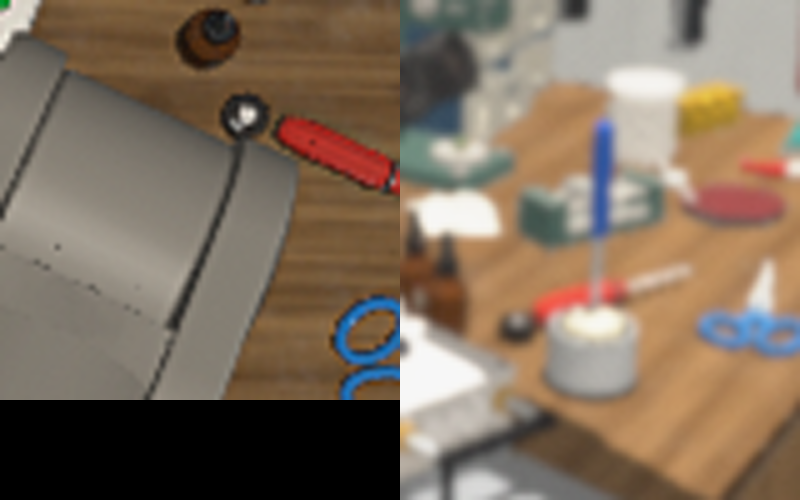

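The brush stands upright in its pot (side crop handle (603,180), head (593,320)). However, floor contact in the well came about 3 mm higher than the grip height predicts, so the brush may have slipped. I have time to regrip firmly, calibrate against the pot floor and scrub again with certainty.

Run:
```python
from h import *
p=[.5244,-.4329]
env.move_straight([*p,.31],.25)
env.move_straight([*p,.161],.18); fingers.command_gripper(0.0,80); st("grip")
for z in(.160,.159): env.move_straight([*p,z],.03); env.sleep(.15); st(z)
env.move_straight([*p,.29],.2); st()
w=[.612,-.2515]
env.move_straight([*w,.29],.25); env.move_straight([*w,.195],.15); st()
for z in(.186,.182,.180,.178,.177,.176,.175,.174):
    env.move_straight([*w,z],.05); env.sleep(.1); s=st(z)
    if s["contact_force"][2]>12: break
```

```text
grip 25.14 w0.170 g78 [-0.925  -0.4228  4.6507] [ 0.5246 -0.433   0.1614]
0.16 25.54 w0.166 g80 [-2.9259  0.8468 15.2681] [ 0.5249 -0.4333  0.1613]
0.159 25.94 w0.169 g81 [-3.525   2.6851 23.7367] [ 0.5251 -0.4335  0.1613]
 26.75 w0.165 g78 [ 0.6364  0.5089 -1.0092] [ 0.5239 -0.4326  0.2884]
 28.49 w0.165 g78 [ 0.5567 -0.3247 -1.288 ] [ 0.6124 -0.252   0.1959]
0.186 28.93 w0.165 g78 [-0.1143  0.4347 -0.6979] [ 0.6121 -0.2515  0.1862]
0.182 29.27 w0.165 g78 [ 0.6532 -0.0665 -0.6052] [ 0.612  -0.2515  0.182 ]
0.18 29.62 w0.167 g80 [-2.2225  1.4748 12.7161] [ 0.6126 -0.2517  0.1813]
```

Everything agrees now: pot-floor contact is at 0.1613 and well-floor contact at 0.1813, rigid and repeatable, so the earlier strokes did touch the floor. I'll add two full strokes with the firm grip and put the brush back.

Run:
```python
from h import *
w=[.612,-.2515]; p=[.5244,-.4329]
for k in range(2):
    env.move_straight([*w,.243],.15); env.move_straight([*w,.187],.15); env.move_straight([*w,.1795],.06); env.sleep(.1); st("floor")
env.move_straight([*w,.29],.2); env.move_straight([*p,.29],.25); env.move_straight([*p,.175],.15)
for z in (.166,.163,.162,.161,.160):
    env.move_straight([*p,z],.04); s=st(z)
    if s["contact_force"][2]>3.5: break
fingers.command_gripper(.6); fingers.command_gripper(1.0); st("open")
env.move_straight([*p,.29],.2)
b=[.4905,-.2065]
env.move_straight([*b,.20],.25); env.move_straight([*b,.12],.2); st()
T=np.mean([optics.grab_frame('top') for _ in range(5)],0).astype(np.uint8)[180:260,216:346];S=np.mean([optics.grab_frame('side') for _ in range(10)],0).astype(np.uint8)[150:250,240:330]
z=lambda f,k:cv2.resize(f,None,fx=k,fy=k,interpolation=cv2.INTER_CUBIC)
cv2.imwrite("pics/b1.png",z(S,6))
```

```text
floor 31.09 w0.166 g79 [ 2.3629 -1.0398  6.6249] [ 0.613  -0.2519  0.1807]
floor 32.57 w0.166 g79 [1.1825 0.5613 5.4872] [ 0.6128 -0.2517  0.1805]
0.166 35.52 w0.166 g78 [-0.4477 -0.4045 -0.568 ] [ 0.5243 -0.4329  0.1659]
0.163 35.77 w0.163 g78 [-0.2906 -0.5621 -1.8462] [ 0.5243 -0.4329  0.1628]
0.162 36.02 w0.165 g78 [ 0.1965  0.7175 -0.6561] [ 0.5244 -0.4329  0.162 ]
0.161 36.27 w0.167 g78 [-0.2716 -0.0026 -0.109 ] [ 0.5243 -0.4329  0.1609]
0.16 36.52 w0.166 g79 [-0.0547  0.5649  6.0862] [ 0.5247 -0.4331  0.1606]
open 37.4 w0.997 g0 [-0.8425 -0.0323  0.0997] [ 0.5244 -0.4329  0.16  ]
 39.88 w1.000 g0 [ 0.3941 -1.6611  1.1066] [ 0.4908 -0.2071  0.1206]
```

View pics/b1.png

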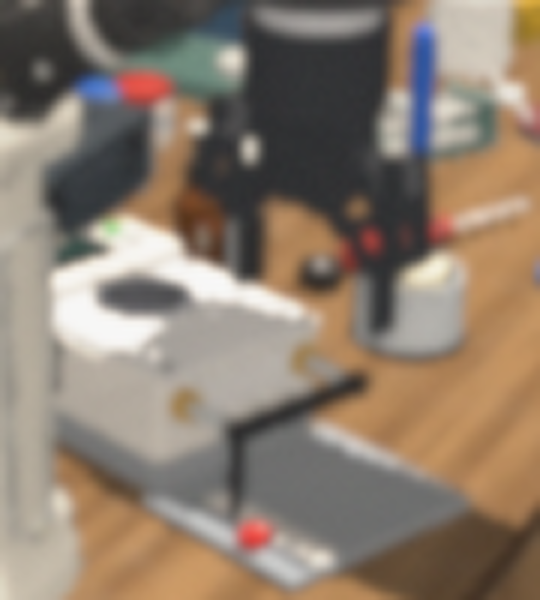

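The brush stands in its pot again (handle at (424,90)). The bow is at (235,430) to (365,380), the pointer tip at (233,510) and the red rider at (255,534). Next I refine the rider position and grip the bow with the fingers partly open, so the rear finger clears the housing.

```bash
cat > red.py <<'E'
import io,contextlib
with contextlib.redirect_stdout(io.StringIO()):
    from fit import *
def redc(f,k,x0,y0,box):
    f=f.astype(float);m=np.clip(f[...,2]-np.maximum(f[...,0],f[...,1])-50,0,None);M=np.zeros_like(m);a,b,c,d=box;M[b:d,a:c]=m[b:d,a:c]
    y,x=np.mgrid[:m.shape[0],:m.shape[1]];w=M/M.sum();return np.array([(w*x).sum()/k+x0-.5+.5/k,(w*y).sum()/k+y0-.5+.5/k])
E
python3 - <<'E'
from red import *
a=redc(cv2.imread("pics/t1.png"),6,216,160,(40,430,110,490));b=redc(cv2.imread("pics/b1.png"),6,240,150,(220,500,300,570))
b0=redc(cv2.imread("pics/s1.png"),6,236,148,(250,520,310,570));print(a,b,b0)
for B in(b,b0): print('rider',L(tri(a,B).x))
print(L(at_z('top',a,.0135)),L(at_z('top',a,.018)))
ps=np.array([233,510])/6+[239.58,149.58]
# expected pixel of pointer when level, same bias as now
print('pointer shut obs',ps,'model',proj('side',W(q,(-120,44,14)))[0],proj('side',W(q,(-148,44,14)))[0])
fingers.command_gripper(.4)
b=[.4934,-.2087]
env.move_straight([*b,.12],.1)
for z in(.095,.078,.064): 
    env.move_straight([*b,z],.08); s=st(z)
    if abs(s["contact_force"][2])>5: break
E
```

```text
[227.046  235.7977] [281.8787 238.6709] [281.6741 239.0724]
rider [-149.6976   59.9152   17.6507]
rider [-149.4521   60.2102   16.2036]
[-149.8985   59.7422   17.2276] [-150.0973   59.362    21.7276]
pointer shut obs [278.4133 234.58  ] model [279.1552 234.4359] [285.2891 237.8352]
0.095 41.9 w0.399 g0 [-0.7424  0.0363 -0.063 ] [ 0.4931 -0.2085  0.0945]
0.078 42.26 w0.398 g0 [ 0.3951 -0.0197  0.6861] [ 0.4931 -0.2086  0.0776]
0.064 42.58 w0.400 g0 [-0.4062 -0.1307  0.2342] [ 0.4931 -0.2086  0.0635]
```

Run:
```python
from red import *
fingers.command_gripper(0.0,60); env.sleep(.2); s=st("grip"); e0=np.array(s["ee_pos"]); print(L(e0))
np.save("e0.npy",e0)
t=np.array([.4934,-.2087,.064])-.029*ex
env.move_straight(t,.06); env.sleep(.3)
s=st("pulled"); print(L(s["ee_pos"]),(s["ee_pos"]-e0)@ex)
for n,(x,y,w,h) in dict(side=(250,195,60,60),top=(216,210,60,60)).items():
    f=np.mean([optics.grab_frame(n) for _ in range(12)],0)[y:y+h,x:x+w].astype(np.uint8)
    cv2.imwrite(f"pics/p_{n}.png",cv2.resize(f,None,fx=6.5,fy=6.5,interpolation=cv2.INTER_CUBIC))
cv2.imwrite("pics/p.png",np.hstack([cv2.imread("pics/p_side.png"),cv2.imread("pics/p_top.png")]))
```

```text
grip 43.12 w0.117 g59 [ 3.1456 -1.189   4.1964] [ 0.4939 -0.2088  0.0644]
[-119.5567    0.0228   68.0866]
pulled 44.06 w0.111 g59 [ 7.5012 -2.9829  0.3924] [ 0.4672 -0.1991  0.0644]
[-147.9858    0.0293   68.0985] -0.028429160134532915
```

View pics/p.png

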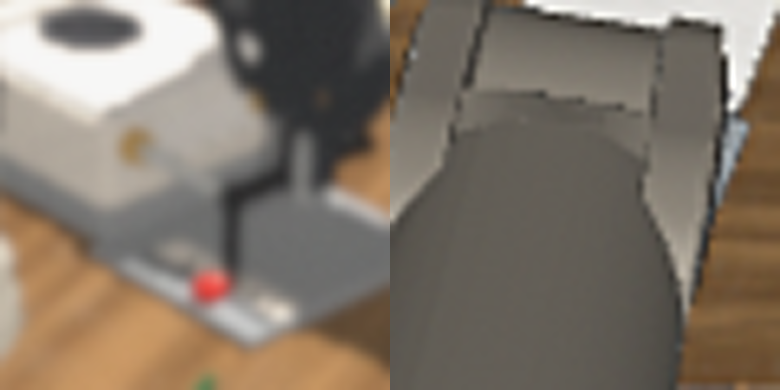

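The pointer foot is at (231,275) beside the rider at (210,287). It looks nearly level. I'll resolve the rider tip numerically from the saved top crop.

Run:
```python
from red import *
f=cv2.imread("pics/t1.png").astype(float);m=np.clip(f[...,2]-np.maximum(f[...,0],f[...,1])-15,0,None)
pts=[]
for y in range(430,490):
    for x in range(40,115):
        if m[y,x]>0: pts.append([*L(at_z('top',np.array([x,y])/6+[215.58,159.58],.014))[:2],m[y,x]])
P=np.array(pts)
for lo in range(40,72,2):
    k=(P[:,1]>=lo)&(P[:,1]<lo+2)
    if k.any(): w=P[k,2]; c=np.average(P[k,0],weights=w); print(lo,w.sum().round(),c.round(2),np.sqrt(np.average((P[k,0]-c)**2,weights=w)).round(2))
# side: pointer vs rider relative
g=cv2.imread("pics/p_side.png").astype(float)
a=redc(g,6.5,250,195,(180,255,245,320));print('rider side',a)
for r in(225,240,255,265,272,278,284): 
    row=g[r,205:260].sum(1); w=np.clip(np.median(row)-row,0,None)**2; print(r,(w*np.arange(205,260)).sum()/w.sum(), row.min())
for X in(-146,-148,-150,-152): print(X,(proj('side',W(q,(X,44,14)))[0]-proj('side',W(q,(-149.7,44,14)))[0]),proj('side',W(q,(X,44,30)))[0])
for y in(47,54,60):print(y,proj('side',W(q,(-149.7,y,13.5)))[0])
```

```text
42 32.0 -149.18 0.88
44 712.0 -149.53 1.48
46 2012.0 -149.89 1.56
48 2694.0 -150.16 1.34
50 2386.0 -150.24 1.35
52 5154.0 -150.05 2.59
54 9979.0 -149.79 3.25
56 11307.0 -149.93 3.4
58 10356.0 -150.03 3.58
60 10321.0 -150.31 3.78
62 11645.0 -149.83 3.78
64 12191.0 -149.38 3.71
66 7035.0 -149.45 3.61
68 2000.0 -152.99 8.52
70 1625.0 -153.04 9.5
rider side [281.9548 238.6602]
225 231.67003858875412 174.0
240 230.99500789680042 175.0
255 231.45808569492428 176.0
265 232.72188449848025 205.0
272 233.8410313744672 247.0
278 234.08443250117952 285.0
284 233.07032803180914 319.0
-146 [-0.8238 -0.4565] [284.9828 233.0733]
-148 [-0.379 -0.21 ] [285.4302 233.3158]
-150 [0.067  0.0371] [285.8786 233.5588]
-152 [0.5139 0.2848] [286.3281 233.8024]
47 [284.9646 238.4989]
54 [283.3252 239.2332]
60 [281.9107 239.8667]
```

Run:
```python
from red import *
def col(g,k,x0,y0,u0,v0,v1):
    out=[]
    for v in np.arange(v0,v1,.5):
        r=int(round((v-y0+.5)*k-.5)); c=int((u0-x0+.5)*k-.5); row=g[r,c-26:c+27].sum(1).astype(float); th=(np.median(row)+row.min())/2
        w=np.clip(th-row,0,None); out.append([v,(w*np.arange(c-26,c+27)).sum()/w.sum()/k+x0-.5+.5/k])
    return np.array(out)
def X(uv): # x along track with y=44 for pointer column at row v (rod vertical)
    r=least_squares(lambda p:proj('side',W(q,(p[0],44,p[1])))[0]-uv,[-135,30.]);return r.x
for nm,g,k,x0,y0,u0,v0 in(('shut1',cv2.imread("pics/s1.png"),6,236,148,279.2,225),('shut2',cv2.imread("pics/b1.png"),6,240,150,279.2,225),('pull',cv2.imread("pics/p_side.png"),6.5,250,195,285.2,229)):
    c=col(g,k,x0,y0,u0,v0,v0+5); u=np.median(c[:,1]); print(nm,u,c[:,1].std(),[X(p)[0].round(2) for p in c[::3]])
s=st(); E=np.array([.4934,-.2087,.064])-.0312*ex
env.move_straight(E,.03); env.sleep(.3); s=st(); print(L(s["ee_pos"]),(s["ee_pos"]-np.load("e0.npy"))@ex)
f=np.mean([optics.grab_frame('side') for _ in range(15)],0)[195:255,250:310].astype(np.uint8); g=cv2.resize(f,None,fx=6.5,fy=6.5,interpolation=cv2.INTER_CUBIC); cv2.imwrite("pics/p2.png",g)
c=col(g,6.5,250,195,285.7,229.3,234.3);print('pull2',np.median(c[:,1]),[X(p)[0].round(2) for p in c[::3]],'rider',redc(g,6.5,250,195,(180,255,245,320)))
```

```text
Traceback (most recent call last):
  File "red.py", line 3, in <module>
    from fit import *
  File "fit.py", line 7, in <module>
    r=least_squares(lambda q:np.ravel([proj(n,W(q,P))[0]-u for n,P,u in F]),[.7,-.2,-.3,0],loss='soft_l1')
  File "fit.py", line 7, in <lambda>
    r=least_squares(lambda q:np.ravel([proj(n,W(q,P))[0]-u for n,P,u in F]),[.7,-.2,-.3,0],loss='soft_l1')
                                       ~~~~^^^^^^^^^^
  File "h.py", line 6, in proj
    i=optics.camera_info(n);T=np.linalg.inv(i["world_from_camera"]);p=np.atleast_2d(P)@T[:3,:3].T+T[:3,3]
ValueError: time passes only in moves, steps and waits
```

View pics/p2.png

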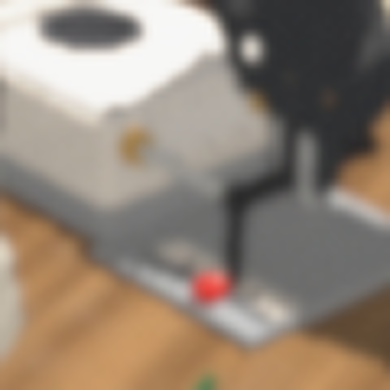

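The pointer (232,278) now stands level with the red rider's nose (210,286), and the rider has not moved (281.95 → 281.96 px). The arm reads a 30.6 mm pull, which matches the spring force of about 8.05 N. I'll make a last 0.4 mm trim toward the visual estimate and hand in while holding.

Run:
```python
from h import *
env.move_straight(np.array([.4934,-.2087,.064])-.0316*ex,.03); env.sleep(.5); s=st(); print((s["ee_pos"]-np.load("e0.npy"))@ex)
print(close_job())
```

```text
47.31 w0.116 g59 [ 5.975  -3.051  -0.1803] [ 0.4648 -0.1983  0.0644]
-0.030970728661952603
the job is handed in; nothing more can be done
None
```

I handed the job in at 47 s: the well got five brush strokes to its floor, the brush stands released in its pot, and the gripper holds the bow pulled 31 mm, with the pointer level with the red index to within about 1–2 mm by camera.

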